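Bingo ball through the spring flap

ROBOT

A 6-joint arm with a two-finger parallel gripper is mounted at the origin on the work surface. World frame = base frame: x ahead of the robot, y to its left, z up, the work surface at z = 0. Lengths are in mm, angles in rad, forces in N, time in s.
With the tool pointing down it reaches from about 350 to 875 mm from the base axis. Payload 4.2 kg.
Tool frame: the origin (TCP) lies midway between the tips of the shut fingers; the grasp point (between the pads) lies 19 mm behind it (arm.grip_depth is the distance from the TCP to the grasp point, in mm); z points along the fingers, x is the direction in which the jaws open and shut, and the axes are right-handed (so a half turn about z gives the same grasp; the last joint's range is limited). The gripper opens to 85 mm and grips with 20 to 120 N. Pads are 22 mm wide; open, the fingers measure 114 mm over their backs; the gripper's body (76 mm by 85 mm) begins 54 mm behind the grasp point. The pads swing forward as they close: fully open they stand 13 mm farther back than shut.
Start: joints at [-0.852, 0.385, 0.008, 0, -1.194, -0.259], TCP at [277.367, -560.06, 231.312] pointing down, gripper open.
Joint ranges: [-3.14, 3.14], [-1.21, 2.06], [-1.07, 1.41], [-3.16, 2.05], [-2.99, -0.16], [-3.1, 3.1]. Speed limits (rad/s): [2.79, 2.79, 3.14, 3.14, 3.14, 3.14].

INTERFACE

Orientations are given as a unit quaternion [x, y, z, w].
In Python, from bench import arm, eyes, find_in, silhouettes gives the robot as it stands. The module is installed in compiled form; this text tells all that it offers.
- The arm moves only by the tool play_rows, never from a script. Its arguments are lists of equal length, an entry for each row: "offset": the shift along the world's x, y, z in mm, a list of three; "turn": the turn about the world's z in rad. In form: {"offset": [[x, y, z], ...], "turn": [turn, ...]}. A call has 1 to 12 rows; each row shifts and turns the pose as measured when the row begins; what a row does not reach is not made up. A row lasts 1/10 s, in which the tool goes at most 50 mm and 8.59 degrees, less where a joint would pass 70% of its speed; a pose out of reach is approached as far as the arm can. A call is refused whole if a number of a shift passes 50 or a number of a turn 0.15, either way. A call with a gripper value outside its range is refused whole. "grip" is the gripper's target within -1 to 1 (fully open at 1, half-way at 0, shut at -1), set as the call begins (left out, the last holds). The fingers move at their own pace and stop on an object; the grip force is fixed at half the most. Time passes only in rows, so rows that do not move let the fingers close. It gives the time, the measured TCP pose, the force and the opening at its end, in the units of the state.
- arm.read_state(): the state, without advancing time (a new reading comes with each control period).
- eyes.get_image(name): name is "scene" or "top" or "wrist"; returns (picture, depth): 384x512x3 uint8, red, green, blue; 384x512 float32, mm along the optical axis (not along the pixel's ray), 0 where there is no reading.
- eyes.camera_params(name): a dict with "camera_matrix" (3x3 intrinsics, pixels), "dist" ([k1, k2, p1, p2, k3] as OpenCV has them; the pictures are not rectified), "camera_from_world" (4x4, takes a point from world to camera coordinates). Camera axes: x right, y down, z forward; pixel columns grow to the right and rows downward; lengths in mm; the calibration is good to about 2 mm. A picture is of the moment at which its call begins: read the wrist's pose just before it. camera_params takes no time and is no camera call; for the wrist camera it gives the pose at the moment of the call.
- arm.job_done(): hands the job in, once; it reports no verdict.
Trained networks look in the newest picture that a camera, given by its name, has taken for a name from the list of things; names that differ only in an ending like _2 or _b are one class to them, and where a whole thing is asked for, a point or a joint stands for the part that bears it (a point fixed in the world has none). Each returns a list of dicts, best first, with "score" (0 to 1); they miss things now and then, are a little off and sometimes report something else, mostly with a low value. They report only what shows in the picture. A call takes as long as a camera call.
- find_in(camera, query): "bbox" ([centre column, centre row, width, height] in pixels, round what is visible of it).
- silhouettes(camera, query): "mask" (384x512 bool, what is visible of it) and "bbox" ([centre column, centre row, width, height] in pixels, round what is visible of it).
The state is a dict: "clock": time; "joints": joint angles; "joint_vel": joint speeds; "joint_efforts": joint torques, N m; "position": TCP position; "ee_rot": TCP orientation; "contact_force": force on the tool from outside, world axes, zero at the start; "wrist_torque": the same for the moment, N m; "gripper_width": finger opening in mm.
Only numpy, scipy, OpenCV 4.12 (cv2) and the standard library are available. Lean on these libraries where they do the work, as an engineer would, in place of code of your own. Each camera call takes 0.05 s, during which the arm holds its last target. There are 200 camera calls.

TASK

Put the stray green ball away into the catch bin of the wooden ball tray: swing the tray's spring flap open with one finger and, while that finger still holds it open, push the ball along its track with the other finger until it drops into the bin, then let the flap close behind it. Only push, do not lift the ball out of its track, do not shove or wedge the ball against the flap, and leave the dice cup and spoon rest where they are.

Things in the scene. Friction and masses are not known exactly. Their poses are not given: they have to be found in the camera images.
- tray: (All sizes in mm.) Fixed plywood ball tray, 319 long, 126 wide, 92 high, open on top. Origin on its underside (12 above the work surface), midway across, below the sill where lane meets bin. x runs from lane to bin, y to the left of that, z up. Lane: level deck at z 52, x -185 to 0. Bin: x 0 to 122. Inner faces of the side walls y = +-57, of the end walls x = -185 and 122; walls end at z 92.
- sill (a point): Point on the deck at the sill edge, in the middle of the ball's track (tray x 0, y -25, z 52). The track lies between two rails, 5 high, 6 wide, 27 apart, running along the deck to the sill, centred on tray y -25. Beside it the deck is bare from y -5 to 57.
- bin (a point): Centre of the catch bin's floor (tray x 61, y 0, z 4), 48 lower than the deck.
- flap (a joint): Flap angle: 0 shut across the lane's end, grows to 1.5 as it swings into the bin (one way only). Upright aluminium plate 5 thick, 105 long, 36 high (tray z 55 to 91), near face at tray x 3.5, nothing above it, hinged on an upright pin at its left end. A spring shuts it: 0.2 N m shut, 0.35 fully open (7 N to start it 30 mm from the pin). It clears balls lying in the bin.
- flap_hinge (a point): On the flap's hinge pin, half-way up the flap (tray x 6, y 54, z 73).
- flap_edge (a point): Middle of the flap's free upright edge, 106 from the pin; tray y -52 when shut.
- ball: The stray green plastic ball's body, 36 diameter, about 20 g; its origin is a point on its skin that turns as it rolls, so use ball_center for where it is.
- ball_center (a point): Centre of the green ball, 36 diameter, about 20 g, which lies in the track on the deck (centre 18 above the deck, tray y -25) some 60 to 110 before the sill and rolls freely along the track. (The green balls inside the red bingo cage are not part of the job.)
- dice_cup: Bystander: orange dice cup, 76 across the rim, 90 high, upright on the drawer bottom; origin under its centre.
- spoon_rest: Bystander: steel spoon rest, round dish 92 across and 16 high with a flat handle to its -x, 175 long in all; origin under the dish's centre. Besides these a fixed red bingo cage on its stand, 190 high, 120 by 220, stands in the drawer's far right corner, and the drawer's sides are 70 high.

How it is judged:
By the outcome, as a careful person would: the job done as asked, in the order asked, and still so for the second after the job is handed in, with the robot touching nothing.
It also fails if it takes over 38 s, if anything falls off the work surface, if the arm or the gripper's body presses on something with over 40 N, if the wrist force passes 120 N, or if a joint passes its speed limit or range.

## Working session

There is one attempt and no reset: what is moved stays moved. The work goes in short steps, Python scripts to look and compute and a tool call to move; the robot and the scene stay as the last step left them, time stands still between calls to the robot, and variables do not carry over. Pictures are saved under pics/ and viewed, on a budget of 10 in all, crops included, one or two more only if the job needs it, and the job is handed in when it is done.

Besides the shell and the picture viewer there is one more tool, called after "Request:" as name(argument=value, ...), one argument or row to a line, values as JSON. play_rows: Moves the arm, as the interface text tells. Its arguments: {"type":"object","properties":{"offset":{"type":"array","items":{"type":"array","items":{"type":"number"}}},"turn":{"type":"array","items":{"type":"number"}},"grip":{"type":"number"}},"required":["offset","turn"]}

```bash
mkdir -p pics
cat > h.py <<'E'
import numpy as np, cv2
from bench import arm, eyes, find_in, silhouettes
def pts(cam,d):
    p=eyes.camera_params(cam);K=np.array(p["camera_matrix"]);T=np.linalg.inv(np.array(p["camera_from_world"]))
    v,u=np.mgrid[0:384,0:512]
    n=cv2.undistortPoints(np.stack([u,v],-1).reshape(-1,1,2).astype(float),K,np.array(p["dist"],float)).reshape(384,512,2)
    P=np.dstack([n*d[...,None],d]); return P@T[:3,:3].T+T[:3,3]
E
python3 - <<'E'
from h import *
print(arm.read_state())
o=[]
for c in("top","scene"):
    im,d=eyes.get_image(c);W=pts(c,d);np.savez(c+".npz",im=im,d=d,W=W)
    cv2.imwrite(f"pics/{c}1.png",im[...,::-1])
    for q in("tray","ball","flap","dice_cup","spoon_rest"):
        for s in silhouettes(c,q)[:2]:
            m=s["mask"]&(d>0);w=W[m]
            print(c,q,round(s["score"],2),np.round(s["bbox"]),np.round(np.median(w,0)) if len(w) else'',np.round(np.percentile(w,[2,98],axis=0)).tolist() if len(w) else '')
print(arm.read_state()["clock"])
E
```

```text
{'clock': 0.0, 'joints': array([-8.52408285e-01,  3.85535792e-01,  6.64024143e-03, -5.01619657e-04,
       -1.19401823e+00, -2.58611093e-01]), 'joint_vel': array([-0.00065728, -0.00044371, -0.0005442 , -0.00285672,  0.00011791,
       -0.00034738]), 'joint_efforts': array([ 3.86791298e-04, -3.92290413e+01,  1.88405907e+01,  4.18603331e+00,
       -4.51683954e-03,  1.78569888e-05]), 'position': array([ 277.10649119, -559.55840109,  230.23938194]), 'ee_rot': array([ 5.27454718e-01,  8.49582453e-01,  5.32656440e-04, -9.44205747e-04]), 'contact_force': array([ 0.37899824, -0.38095198,  0.47825748]), 'wrist_torque': array([ 0.02776877,  0.05335264, -0.04093734]), 'gripper_width': 85.31949694466965}
top tray 0.91 [242. 214. 102. 169.] [581.  18.  64.] [[428.0, -64.0, 13.0], [737.0, 95.0, 106.0]]
top ball 0.78 [244. 252.  17.  18.] [495.   7.  95.] [[480.0, -9.0, 64.0], [512.0, 23.0, 101.0]]
top flap 0.73 [249. 192.  46.  18.] [612.  -5.  95.] [[603.0, -40.0, 17.0], [624.0, 51.0, 106.0]]
top flap 0.61 [241. 211. 104. 168.] [580.  17.  64.] [[426.0, -66.0, 13.0], [736.0, 96.0, 106.0]]
top di
[... 231 characters left out ...]
45.  85.] [ 523. -321.   19.] [[414.0, -361.0, 12.0], [575.0, -280.0, 29.0]]
top spoon_rest 0.65 [251. 192.  57.  23.] [614.   8.  96.] [[602.0, -43.0, 18.0], [627.0, 59.0, 106.0]]
scene ball 0.71 [213. 167.  16.  17.] [505.   1.  92.] [[479.0, -11.0, 66.0], [516.0, 49.0, 101.0]]
scene flap 0.69 [260. 182.  40.  31.] [619.   9.  91.] [[604.0, -44.0, 68.0], [632.0, 58.0, 105.0]]
scene flap 0.15 [211. 167.  13.  14.] [505.   1.  92.] [[479.0, -11.0, 73.0], [516.0, 22.0, 101.0]]
scene dice_cup 0.89 [334. 127.  28.  44.] [659. 297.  75.] [[625.0, 282.0, 17.0], [692.0, 354.0, 102.0]]
scene spoon_rest 0.91 [117. 294.  75.  50.] [ 520. -319.   19.] [[415.0, -360.0, 13.0], [572.0, -281.0, 29.0]]
0.6
```

View pics/top1.png

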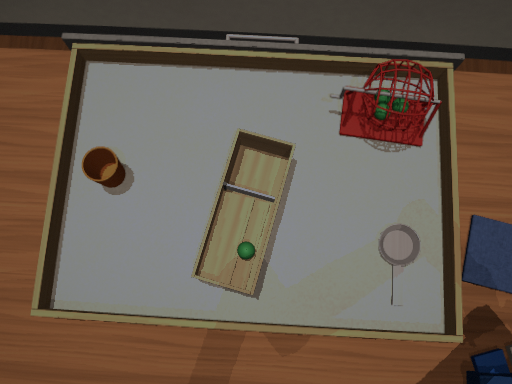

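View pics/scene1.png

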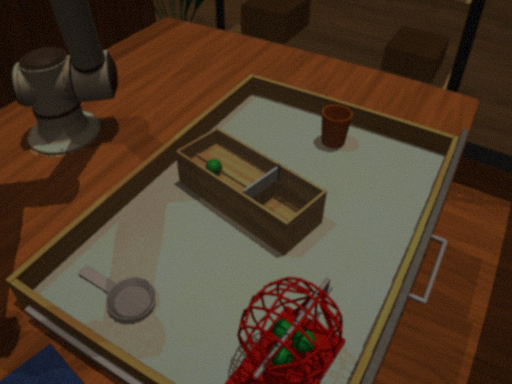

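The top view shows the tray at the centre with the flap at about (249,192), and the ball in the track at (245,251). The dice cup is at (103,165) and the spoon rest at (398,245). The scene view agrees. Next I'll fit the tray pose.

```bash
cat > fit.py <<'E'
from h import *
from scipy.optimize import least_squares
F=np.load("top.npz");W=F["W"];im=F["im"]
sc=np.load("scene.npz")["W"]
w=np.vstack([a.reshape(-1,3) for a in(W,)])
m=(w[:,0]>400)&(w[:,0]<770)&(w[:,1]>-90)&(w[:,1]<120)&(w[:,2]>99)&(w[:,2]<110)
p=w[m];print(len(p),np.median(p[:,2]))
r=cv2.minAreaRect(p[:,:2].astype(np.float32));print(r)
# wall-top outline + flap top model: distance of pts to outer rectangle-band centrelines
def res(q,P):
    c,s=np.cos(q[2]),np.sin(q[2]);d=P[:,:2]-q[:2];x=c*d[:,0]+s*d[:,1];y=-s*d[:,0]+c*d[:,1]
    hx,hy=(319+307)/4,(126+114)/4;x=x+31.5
    ax,ay=abs(x)-hx,abs(y)-hy
    box=np.where((ax>0)|(ay>0),np.hypot(np.maximum(ax,0),np.maximum(ay,0)),np.minimum(-ax,-ay))
    return np.minimum(box,abs(x-31.5-6))
best=min((least_squares(res,[611,8,a],args=(p,),loss="soft_l1",f_scale=3) for a in(-.2,-.3,-.4)),key=lambda o:o.cost)
q=best.x;print("tray",q,np.degrees(q[2]),np.median(abs(best.fun)))
def tow(x,y):c,s=np.cos(q[2]),np.sin(q[2]);return [q[0]+c*x-s*y,q[1]+s*x+c*y]
# ball sphere fit
for n,A in(("top",W),("scene",sc)):
    I=np.load(n+".npz")["im"].astype(int)
    g=(I[...,1]>I[...,0]*1.5)&(I[...,1]>I[...,2]*1.3)&(abs(A[...,0]-497)<40)&(abs(A[...,1]-7)<40)&(A[...,2]>68)
    P=A[g];f=least_squares(lambda b:np.linalg.norm(P-b,axis=1)-18,P.mean(0)-[0,0,10],loss="soft_l1")
    b=f.x;c,s=np.cos(q[2]),np.sin(q[2]);d=b[:2]-q[:2]
    print(n,len(P),b,"in tray",c*d[0]+s*d[1],-s*d[0]+c*d[1])
np.save("q.npy",q)
E
python3 fit.py
```

```text
1512 103.6814081592841
((579.49560546875, 14.497360229492188), (126.32201385498047, 320.6998596191406), 77.15092468261719)
tray [ 6.09116710e+02  7.44550730e+00 -2.25690864e-01] -12.93113397060521 1.575676824947994
top 231 [497.19568138   7.36498034  81.82277583] in tray -109.06466172953222 -25.124145564274556
scene 136 [498.12670485   7.64301425  82.41564508] in tray -108.21946762059598 -24.64481845265128
```

Request:
play_rows(
  offset=[
    [18,44,0],
    [18,44,0],
    [18,44,0],
    [18,44,0],
    [18,44,0],
    [18,44,0],
    [18,44,0],
    [18,44,0],
    [18,44,0],
    [18,44,0],
    [18,44,0],
    [18,44,0],
  ],
  turn=[0.11,0.11,0.11,0.11,0.11,0.11,0.11,0.11,0.11,0.11,0.11,0.11],
  grip=1,
)

```text
clock: 1.8
position: [496.1, -16.5, 233.1]
ee_rot: [-0.126, 0.992, -0.0, 0.005]
contact_force: [1.7, -0.2, -0.3]
gripper_width: 85.6
```

Request:
play_rows(
  offset=[
    [8,15,-20],
    [8,14,-30],
    [0,0,-30],
    [0,0,0],
  ],
  turn=[-0.03,0,0,0],
)

```text
clock: 2.2
position: [516.2, 20.7, 153.1]
ee_rot: [-0.117, 0.993, 0.0, 0.009]
contact_force: [-1.7, -0.2, 0.5]
gripper_width: 85.5
```

```bash
cat > chk.py <<'E'
from h import *
import sys
from scipy.optimize import least_squares
q=np.load("q.npy");c,s=np.cos(q[2]),np.sin(q[2])
tt=lambda b:np.round([c*(b[0]-q[0])+s*(b[1]-q[1]),-s*(b[0]-q[0])+c*(b[1]-q[1])],1)
S=arm.read_state();p=S["position"];e=S["ee_rot"];yaw=np.degrees(2*np.arctan2(e[1],e[0]))%180
print("t",S["clock"],"tcp",np.round(p,1),"tray",tt(p),"yaw",round(yaw,1),"phi",round(yaw-np.degrees(q[2]),1),np.round(S["contact_force"],1))
for n in sys.argv[1:]:
    im,d=eyes.get_image(n);A=pts(n,d);cv2.imwrite(f"pics/{n}_{int(S['clock']*100)}.png",im[...,::-1]);I=im.astype(int);print(n,int(S['clock']*100))
    if n=="wrist":continue
    T=np.stack([c*(A[...,0]-q[0])+s*(A[...,1]-q[1]),-s*(A[...,0]-q[0])+c*(A[...,1]-q[1])],-1)
    g=(I[...,1]>I[...,0]*1.5)&(I[...,1]>I[...,2]*1.3)&(abs(T[...,0]+31)<155)&(abs(T[...,1])<58)&(A[...,2]<106)
    P=A[g]
    if len(P)>15:
        f=least_squares(lambda b:np.linalg.norm(P-b,axis=1)-18,P.mean(0)-[0,0,10],loss="soft_l1")
        print("ball",len(P),np.round(f.x,1),"tray",tt(f.x))
E
python3 chk.py scene wrist
```

```text
t 2.2 tcp [516.2  20.7 153.1] tray [-93.6  -7.9] yaw 13.4 phi 26.4 [-1.7 -0.2  0.5]
scene 220
ball 130 [498.6   7.7  83.1] tray [-107.7  -24.5]
wrist 220
```

Request:
play_rows(
  offset=[
    [-4,-8,0],
    [0,0,-10],
    [0,0,0],
  ],
  turn=[-0.02,0,0],
)

```text
clock: 2.6
position: [517.0, 11.5, 151.2]
ee_rot: [-0.106, 0.994, 0.001, 0.017]
contact_force: [-0.4, -0.5, -0.7]
gripper_width: 85.5
```

```bash
python3 chk.py wrist; ls pics
```

```text
t 2.6 tcp [517.   11.5 151.2] tray [-90.7 -16.7] yaw 12.1 phi 25.1 [-0.4 -0.5 -0.7]
wrist 260
scene1.png
scene_220.png
top1.png
wrist_220.png
wrist_260.png
```

View pics/wrist_260.png

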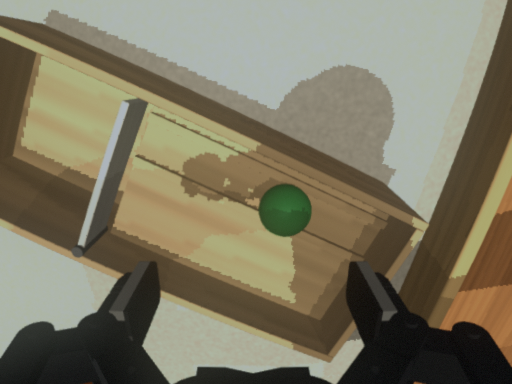

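Request:
play_rows(
  offset=[
    [-5,1,-15],
    [0,0,-15],
  ],
  turn=[0,0],
)

```text
clock: 2.85
position: [515.0, 12.5, 124.9]
ee_rot: [-0.106, 0.994, 0.001, 0.022]
contact_force: [-0.2, 0.8, -0.1]
gripper_width: 85.2
```

```bash
python3 chk.py
```

```text
t 2.85 tcp [515.   12.5 124.9] tray [-92.9 -16.1] yaw 12.1 phi 25.1 [-0.2  0.8 -0.1]
```

The wrist view shows the ball at (285,210) between the open fingers. The flap-side finger is on the left, at (140,300), and the pusher is behind the ball at (365,300). Descending.

Request:
play_rows(
  offset=[
    [-5,1,-30],
    [-2,0,-25],
  ],
  turn=[0,0],
)

```text
clock: 3.05
position: [510.7, 13.9, 71.7]
ee_rot: [-0.106, 0.994, 0.002, 0.027]
contact_force: [0.1, 0.3, -0.5]
gripper_width: 85.7
```

```bash
python3 chk.py scene wrist
```

```text
t 3.05 tcp [510.7  13.9  71.7] tray [-97.4 -15.7] yaw 12.1 phi 25.1 [ 0.1  0.3 -0.5]
scene 305
ball 129 [498.2   7.7  83.1] tray [-108.2  -24.6]
wrist 305
```

Request:
play_rows(
  offset=[
    [0,0,-9],
  ],
  turn=[0],
)

```text
clock: 3.25
position: [510.6, 13.6, 62.4]
ee_rot: [-0.106, 0.994, 0.002, 0.025]
contact_force: [0.4, -0.5, 0.6]
gripper_width: 85.5
```

```bash
python3 chk.py wrist
```

```text
t 3.25 tcp [510.6  13.6  62.4] tray [-97.4 -16. ] yaw 12.2 phi 25.1 [ 0.4 -0.5  0.6]
wrist 325
```

View pics/wrist_305.png

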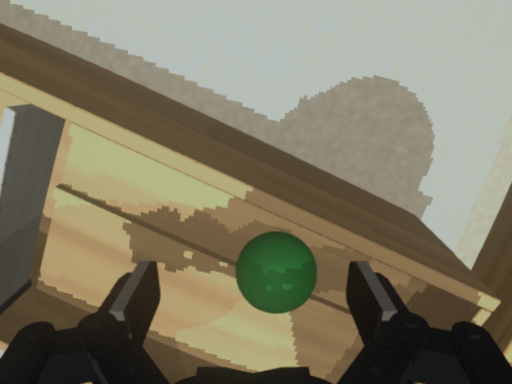

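The pusher (365,300) stands behind the ball (277,272), and the flap finger has clear deck in front of it. Starting the push.

Request:
play_rows(
  offset=[
    [10,-2.3,0],
    [10,-2.3,0],
    [10,-2.3,0],
    [10,-2.3,0],
  ],
  turn=[0,0,0,0],
)

```text
clock: 3.7
position: [552.7, 3.3, 63.0]
ee_rot: [-0.106, 0.994, 0.001, 0.025]
contact_force: [-2.2, -0.9, -0.1]
gripper_width: 84.9
```

```bash
python3 chk.py scene
```

```text
t 3.7 tcp [552.7   3.3  63. ] tray [-54.1 -16.6] yaw 12.2 phi 25.1 [-2.2 -0.9 -0.1]
scene 370
ball 150 [526.5   3.   82.5] tray [-79.5 -22.8]
```

Request:
play_rows(
  offset=[
    [13,-3,0],
    [13,-3,0],
    [13,-3,0],
    [13,-3,0],
  ],
  turn=[0,0,0,0],
)

```text
clock: 4.15
position: [598.5, -9.4, 60.2]
ee_rot: [-0.105, 0.994, 0.002, 0.014]
contact_force: [-7.7, 0.5, 0.8]
gripper_width: 85.3
```

```bash
python3 chk.py scene
```

```text
t 4.15 tcp [598.5  -9.4  60.2] tray [ -6.5 -18.8] yaw 12.1 phi 25.0 [-7.7  0.5  0.8]
scene 415
ball 153 [572.9 -10.1  82.8] tray [-31.4 -25.2]
```

```bash
ls -t pics | head -1; cp pics/$(ls -t pics|head -1) pics/mid.png
```

```text
scene_415.png
```

View pics/mid.png

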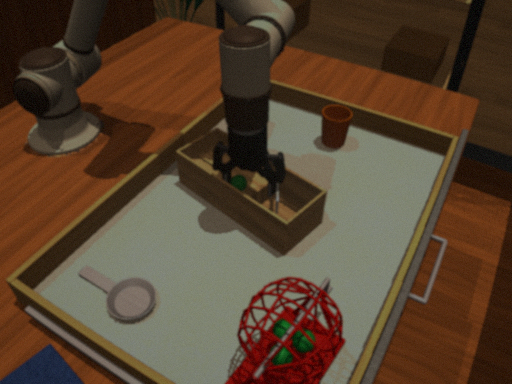

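The flap has swung into the bin, held by the front finger (near (275,200)). The ball is at (238,182), at tray x -31, still against the pusher. Continuing, with a small left correction.

Request:
play_rows(
  offset=[
    [13,-2,0],
    [13,-2,0],
    [13,-2,0],
    [13,-2,0],
  ],
  turn=[0,0,0,0],
)

```text
clock: 4.6
position: [638.7, -20.5, 55.5]
ee_rot: [-0.103, 0.995, 0.002, -0.003]
contact_force: [-12.3, 0.5, 10.9]
gripper_width: 85.4
```

```bash
python3 chk.py scene top
```

```text
t 4.6 tcp [638.7 -20.5  55.5] tray [ 35.1 -20.6] yaw 11.8 phi 24.8 [-12.3   0.5  10.9]
scene 459
ball 144 [617.4 -19.3  77.4] tray [ 14.1 -24.2]
top 459
ball 23 [626.  -22.5  55.9] tray [ 23.1 -25.5]
```

The ball has crossed the sill and is falling. The tip is brushing a rail (force z 11 N), so I'll raise it slightly and hold the flap while the ball settles.

Request:
play_rows(
  offset=[
    [1,1,6],
    [1,1,2],
    [1,1,1],
    [1,1,1],
  ],
  turn=[0,0,0,0],
)

```text
clock: 5.1
position: [640.1, -19.4, 63.0]
ee_rot: [-0.101, 0.995, 0.002, -0.007]
contact_force: [-2.5, -2.4, -3.5]
gripper_width: 85.3
```

```bash
python3 chk.py scene top
```

```text
t 5.1 tcp [640.1 -19.4  63. ] tray [ 36.2 -19.2] yaw 11.6 phi 24.5 [-2.5 -2.4 -3.5]
scene 509
top 509
```

```bash
python3 -c "
import cv2,numpy as np
a=cv2.imread('pics/scene_509.png')[110:270,160:350];b=cv2.imread('pics/top_509.png')[110:310,160:330]
a=cv2.resize(a,None,fx=2.2,fy=2.2);b=cv2.resize(b,None,fx=2,fy=2)
o=np.zeros((400,780,3),np.uint8);o[:a.shape[0],:a.shape[1]]=a;o[:400,420:420+340]=b;cv2.imwrite('pics/c1.png',o)"
```

```text
(no output)
```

View pics/c1.png

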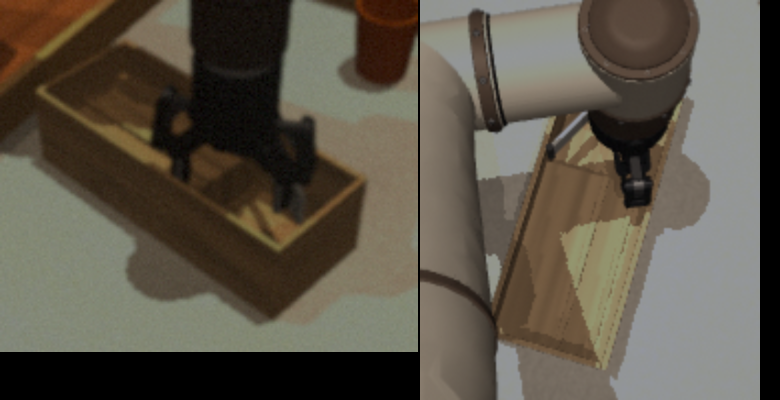

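The lane is empty and the flap is still held open (right panel, (570,135)), so the ball is in the bin. Retreating along the track lets the flap close gently.

Request:
play_rows(
  offset=[
    [-11,3,0],
    [-11,3,0],
    [-11,3,0],
    [-11,3,0],
    [-11,3,0],
    [-11,3,0],
    [-11,3,0],
    [-11,3,0],
    [-11,3,0],
    [-8,2,5],
  ],
  turn=[0,0,0,0,0,0,0,0,0,0],
)

```text
clock: 6.2
position: [531.4, 14.7, 72.7]
ee_rot: [-0.103, 0.995, 0.003, 0.001]
contact_force: [-0.8, 1.4, -0.1]
gripper_width: 85.5
```

```bash
python3 chk.py
```

```text
t 6.2 tcp [531.4  14.7  72.7] tray [-77.4 -10.3] yaw 11.8 phi 24.8 [-0.8  1.4 -0.1]
```

Clear of the flap. Lifting and moving aside to look.

Request:
play_rows(
  offset=[
    [0,0,30],
    [0,0,40],
    [0,0,40],
    [-5,-20,30],
    [-10,-40,0],
    [-10,-45,0],
    [-10,-45,0],
    [-10,-45,0],
    [-10,-45,0],
    [0,-20,0],
    [0,0,0],
    [0,0,0],
  ],
  turn=[0,0,0,0,0,0,0,0,0,0,0,0],
)

```text
clock: 7.4
position: [476.9, -246.5, 230.8]
ee_rot: [-0.111, 0.994, 0.002, 0.019]
contact_force: [0.1, -0.2, 0.4]
gripper_width: 85.2
```

```bash
python3 chk.py top scene
python3 - <<'E'
from h import *
for q in("flap","dice_cup","spoon_rest","ball"):
    for c in("top","scene"):
        im,d=eyes.get_image(c);W=pts(c,d)
        for s in silhouettes(c,q)[:1]:
            w=W[s["mask"]&(d>0)];print(c,q,round(s["score"],2),np.round(np.median(w,0)),np.round(np.percentile(w,[2,98],axis=0)).tolist())
a=cv2.imread("pics/scene_%s"%"x") if 0 else None
im,_=eyes.get_image("top");im2,_=eyes.get_image("scene")
cv2.imwrite("pics/fin.png",np.hstack([cv2.resize(im[100:320,60:440],None,fx=1,fy=1)[...,::-1],im2[80:300,100:480][...,::-1]]))
print(arm.read_state()["clock"])
E
```

```text
t 7.4 tcp [ 476.9 -246.5  230.8] tray [ -72.  -277.1] yaw 12.8 phi 25.7 [ 0.1 -0.2  0.4]
top 740
ball 192 [705.2 -42.1  33.9] tray [104.7 -26.8]
scene 740
top flap 0.68 [616.  12.  95.] [[603.0, -37.0, 15.0], [646.0, 59.0, 106.0]]
scene flap 0.59 [608.  12.  66.] [[423.0, -80.0, 15.0], [742.0, 97.0, 105.0]]
top dice_cup 0.78 [662. 330.  65.] [[621.0, 286.0, 15.0], [690.0, 354.0, 103.0]]
scene dice_cup 0.92 [659. 298.  76.] [[624.0, 283.0, 20.0], [692.0, 354.0, 102.0]]
scene spoon_rest 0.55 [ 520. -319.   19.] [[417.0, -359.0, 13.0], [572.0, -281.0, 29.0]]
top ball 0.49 [701. -41.  45.] [[688.0, -59.0, 14.0], [719.0, -24.0, 53.0]]
8.4
```

View pics/fin.png

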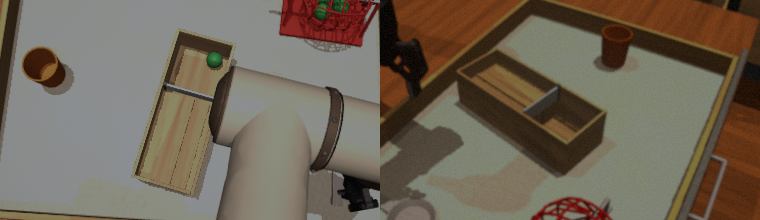

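The ball is in the bin at tray (105,-27), z 34, which is resting on the floor. The flap is shut and the bystanders haven't moved.

```bash
python3 -c "
from bench import arm
print(arm.job_done())"
```

```text
the job is handed in; nothing more can be done
None
```

The green ball is in the catch bin and the flap has closed behind it. I handed the job in at about 8.4 s of the 38 s allowed.

**How it went:** In one straight stroke, the front finger swung the flap open and held it. The rear finger pushed the ball along its track until it dropped over the sill. I then backed out along the track so the flap closed gently, and lifted clear.

**Last checks:**
- **Ball:** it rests on the bin floor at tray (105, -27), with its centre at world z 34.
- **Flap:** it is shut across the lane, at its original position in the top and scene pictures.
- **Dice cup and spoon rest:** both measure within 1–3 mm of where they started. The last top view missed the spoon rest because the arm was partly in the way, but the scene camera confirmed it.
- **Robot:** it touches nothing.

**Not ideal:**
- **Early push:** the ball started 108 mm before the sill, beyond what the gripper's finger spacing can span from the flap. The rear finger therefore rolled it about 30 mm before the front finger began opening the flap. The flap was well open and held before the ball reached the sill.
- **Rail contact:** the rear fingertip apparently brushed a rail for a moment at about 11 N near the end of the push.

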